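# Stack the two chip pans on the separator's rod and pin

### The arm

A 6-joint arm with a two-finger parallel gripper is mounted at the origin on the work surface. World frame = base frame: x ahead of the robot, y to its left, z up, the work surface at z = 0. Lengths are in m, angles in rad, forces in N, time in s.
With the tool pointing down it reaches from about 0.25 to 0.775 m from the base axis. Payload 4 kg.
Tool frame: the origin (TCP) lies at the very end of the fingers, on their centre line; the grasp point (between the pads) lies 19 mm behind it; y points along the fingers, x is the direction in which the jaws open and shut, and the axes are right-handed (so a half turn about y gives the same grasp; the last joint's range is limited). The gripper opens to 85 mm and grips with 20 to 120 N. Pads are 22 mm wide; open, the fingers measure 114 mm over their backs; the gripper's body (76 mm by 85 mm) begins 54 mm behind the grasp point. The pads swing forward as they close: fully open they stand 13 mm farther back than shut.
Start: joints at [1.098, 0.087, 1.371, -0, 1.684, -0.103], TCP at [0.199, 0.513, 0.231] pointing down, gripper open.
Joint ranges: [-3.1, 3.1], [-0.76, 2.03], [0.27, 2.55], [-1.08, 4.22], [0.17, 2.65], [-2.57, 2.57]. Speed limits (rad/s): [2.79, 2.79, 3.14, 3.14, 3.14, 3.14].

### API

Orientations are given as [roll, pitch, yaw] about the fixed x, y, z axes, in that order (R = Rz(yaw) Ry(pitch) Rx(roll)).
In Python, from bench import manip gives the robot as it stands. Calls block until the motion is done:
- manip.movep(position, orientation): joint-space move of the TCP to a pose.
- manip.line_to(position, ori=None, speed=0.15): straight line of the TCP; ori=None keeps the orientation; speed is the mean speed in m/s.
- manip.move_joints(angles): joint-space move.
- manip.grip(opening): finger opening in m; the grip force is fixed at half the most; returns when the fingers have stopped.
- manip.sleep(seconds).
- manip.inverse_kinematics(position, orientation): joint angles nearest the present ones, or None.
- manip.read_camera(name): name is "scene" or "top" or "wrist"; returns the picture (480x640x3 uint8, red, green, blue); there is no depth.
- manip.camera_info(name): a dict with "camera_matrix" (3x3 intrinsics, pixels), "R" (3x3) and "t" (3): a world point X has camera coordinates R X + t. Camera axes: x right, y down, z forward; pixel columns grow to the right and rows downward; lengths in m; the calibration is good to about 2 mm. A picture is of the moment at which its call begins: read the wrist's pose just before it. camera_info takes no time and is no camera call; for the wrist camera it gives the pose at the moment of the call.
A pose or a line that the arm cannot do raises manip.PlanningError and nothing moves.
- manip.job_done(): hands the job in, once; it reports no verdict.
Trained networks look in the newest picture that a camera, given by its name, has taken for a name from the list of things; names that differ only in an ending like _2 or _b are one class to them, and where a whole thing is asked for, a point or a joint stands for the part that bears it (a point fixed in the world has none). Each returns a list of dicts, best first, with "score" (0 to 1); they miss things now and then, are a little off and sometimes report something else, mostly with a low value. They report only what shows in the picture. A call takes as long as a camera call. They do not tell look-alikes from the thing itself.
- manip.boxes_of(camera, thing): "box" ([centre column, centre row, width, height] in pixels, round what is visible of it).
Readings, each from a call of its own:
- manip.current_t(): time.
- manip.current_joint_pos(): joint angles.
- manip.current_qd(): joint speeds.
- manip.current_tau(): joint torques, N m.
- manip.current_ee_pos(): TCP position.
- manip.current_tool_rot(): TCP orientation.
- manip.current_force(): force on the tool from outside, world axes, zero at the start.
- manip.current_wrist_torque(): the same for the moment, N m.
- manip.current_gripper_width(): finger opening in m.
Only numpy, scipy, OpenCV 4.12 (cv2) and the standard library are available. Lean on these libraries where they do the work, as an engineer would, in place of code of your own. Each camera call takes 0.05 s, during which the arm holds its last target.

### The job

Put the chip separator back together: take the big square pan off its sloping rest and lower it gently over the separator's rod and locating pin until it sits fully home, then take the small pan and lower it gently over the same rod and pin, inside the big one, until it rests fully home on the big pan's hub. Leave both pans released and level, and leave the other things on the bench where they are, upright.

Things in the scene. Friction and masses are not known exactly. Their poses are not given: they have to be found in the camera images.
- big_pan: Larger of two open square steel pans: 156 x 156 mm, 70 mm high, walls 3 mm, floor 8 mm, about 0.5 kg. Origin: centre of the underside; z out of the open side; x, y along its sides; pin hole on its -x side. Starts lying on its rest, tipped 30 degrees, a side against the ledge, its +x uphill. Home: underside on the separator's seat.
- small_pan: Smaller of two open square steel pans: 124 x 124 mm, 35 mm high, walls 3 mm, floor 8 mm, about 0.35 kg. Origin: centre of the underside; z out of the open side; x, y along its sides; pin hole on its -x side. Starts lying on its rest, tipped 30 degrees, a side against the ledge, its +x along the rest's +y. Home: underside on the big pan's hub.
- big_pan_hole (a point): Centre of the big pan's 10.5 mm pin hole, through the floor only, at the underside, 44 mm from the pan's centre on its -x axis.
- small_pan_hole (a point): Centre of the small pan's 10.5 mm pin hole, through the floor only, at the underside, 44 mm from the pan's centre on its -x axis.
- big_hub_top (a point): Top centre of the big pan's hub, on the pan's axis 45 mm above its underside: a square hollow hub, 36 x 36 mm outside, faces along the pan's sides, rising from the middle of the floor; grip it here. The rod goes through it: a 24 mm square hole in the hub, an 18.5 mm round one in the floor.
- small_hub_top (a point): Top centre of the small pan's hub, on the pan's axis 42 mm above its underside: a square hollow hub, 36 x 36 mm outside, faces along the pan's sides, rising from the middle of the floor; grip it here. The rod goes through it: a 24 mm square hole in the hub, an 18.5 mm round one in the floor.
- separator: Fixed grey block 150 x 150 mm on a foot 170 x 170 mm; its flat top, the seat, is 60 mm above the table. An upright rod and an upright pin stand on it, the pin on the rod's -x side. A hose stub sticks out on the +x side, to 100 mm from the middle. Origin on the table under the rod; z up.
- rod_foot (a point): Foot of the rod on its axis, on the seat, 60 mm above the table. The rod is 16 mm thick and 76 mm tall, tapered over its top 12 mm. It comes up between the fingers that hold a hub.
- pin_foot (a point): Foot of the locating pin on its axis, on the seat, 44 mm from the rod's axis. The pin is 8 mm thick and 62 mm tall, tapered over its top 7 mm.
- big_rest: Fixed plywood rest with a 30-degree slope, 150 mm deep x 160 mm wide, roughly facing the robot. Origin on the table under its middle; +x level towards its high edge (118 mm up). The slope starts 35 mm above the table, 70 mm to -x of the origin, at a ledge 18 mm high. Holds the big pan at the start.
- small_rest: Fixed plywood rest with a 30-degree slope, 150 mm deep x 160 mm wide, roughly facing the robot. Origin on the table under its middle; +x level towards its high edge (118 mm up). The slope starts 35 mm above the table, 70 mm to -x of the origin, at a ledge 18 mm high. Holds the small pan at the start.
- glue: Bystander, loose: white glue bottle, 64 mm across, 190 mm high; origin under its middle
- tin: Bystander, loose: tin, 80 mm across, 110 mm high; origin under its middle
- tape_measure: Bystander, loose: black tape measure standing on edge, about 80 x 38 mm, 66 mm high; origin under its middle
- offcut: Bystander, loose: wood offcut, 110 x 60 mm, 40 mm high; origin under its middle
- jar: Bystander, loose: jar of screws with a black cap, 70 mm across, 85 mm high; origin under its middle
- driver: Bystander, loose: screwdriver lying down, 200 mm long; origin near its middle
- battery: Bystander, loose: black tool battery, 120 x 75 mm, 68 mm high; origin under its middle
Not all that is in view belongs to the job. What is shaped like the big_pan but red or yellow is not meant.

How it is judged:
On the way, in this order (a step that is already met when the one before it is completed fails the run):
1. the big pan is fully home over the rod and the pin (z of big_pan in the frame of separator below 0.063 m and horizontal distance between big_pan and rod_foot below 0.004 m and horizontal distance between big_pan_hole and pin_foot below 0.005 m and angle between big_pan's own z axis and vertical below 0.04 rad), for 0.2 s.
2. the small pan is fully home over the rod and the pin, inside the big pan (z of small_pan in the frame of separator below 0.1085 m and z of small_pan in the frame of big_pan above 0.042 m and horizontal distance between small_pan and rod_foot below 0.004 m and horizontal distance between small_pan_hole and pin_foot below 0.005 m and angle between small_pan's own z axis and vertical below 0.05 rad), for 0.2 s.
At the end, for the whole second after the job is handed in: Both pans at rest on the separator: big pan's underside at most 3 mm above the seat; small pan's at most 48.5 mm above the seat and 42 mm or more above the big pan's; centres within 4 mm of the rod's axis, pin holes within 5 mm of the pin's; tilts below 0.04 (big) and 0.05 rad (small) (all of step 1 and all of step 2 and linear speed of each of big_pan, small_pan below 0.02 m/s); the robot touches nothing.
It fails at once if the big pan dropped onto the separator: faster than 0.45 m/s within 30 mm of the rod's axis and with its underside below the rod's tip (horizontal distance between big_pan and rod_foot below 0.03 m and z of big_pan in the frame of separator below 0.136 m and linear speed of big_pan above 0.45 m/s).
It fails at once if the small pan dropped onto the separator: faster than 0.45 m/s within 30 mm of the rod's axis and with its underside below the rod's tip (horizontal distance between small_pan and rod_foot below 0.03 m and z of small_pan in the frame of separator below 0.136 m and linear speed of small_pan above 0.45 m/s).
It fails at once if a bystander pushed more than 40 mm (distance of any of glue, tin, tape_measure, offcut, jar, driver, battery from where it was at the start of the episode above 0.04 m).
It fails at once if an upright bystander (bottle, tin, jar, tape measure, offcut or battery) tipped over (angle between any of glue, tin, tape_measure, offcut, jar, battery's own z axis and vertical above 0.5 rad).
It also fails if it takes over 72 s, if anything falls off the work surface, if the arm or the gripper's body presses on something with over 40 N, if the wrist force passes 120 N, or if a joint passes its speed limit or range.

## Working session

There is one attempt and no reset: what is moved stays moved. The work goes in short steps, each a Python script; the robot and the scene stay as the last script left them, time stands still between calls to the robot, and variables do not carry over. Pictures are saved under pics/ and viewed, and the job is handed in when it is done.

```bash
ls; mkdir -p pics; cat > h.py <<'E'
import numpy as np, cv2
from bench import manip as m
def save(cam,name):
    im=m.read_camera(cam); cv2.imwrite('pics/'+name+'.png',im[:,:,::-1]); return im
def ray(cam_info,u,v):
    K=np.array(cam_info["camera_matrix"]);R=np.array(cam_info["R"]);t=np.array(cam_info["t"])
    d=R.T@np.linalg.solve(K,[u,v,1]); return -R.T@t,d
def onz(ci,u,v,z):
    c,d=ray(ci,u,v); return c+d*(z-c[2])/d[2]
def proj(ci,X):
    K=np.array(ci["camera_matrix"]);R=np.array(ci["R"]);t=np.array(ci["t"])
    p=K@(R@np.asarray(X,float)+t); return p[:2]/p[2]
E
python3 - <<'E'
from h import *
for c in ("top","scene","wrist"):
    save(c,c+"0"); ci=m.camera_info(c); print(c,np.round(ci["camera_matrix"],1).tolist(),np.round(ci["R"],3).tolist(),np.round(ci["t"],3).tolist())
    for th in ["big_pan","small_pan","separator","big_rest","small_rest","big_hub_top","small_hub_top","rod_foot","pin_foot","big_pan_hole","small_pan_hole"]:
        print(c,th,[(np.round(b["box"]).tolist(),round(b["score"],2)) for b in m.boxes_of(c,th)][:3])
print(m.current_t())
E
```

```text
pics
top [[508.0, 0.0, 320.0], [0.0, 508.0, 242.0], [0.0, 0.0, 1.0]] [[0.0, -1.0, -0.001], [-0.987, 0.0, -0.158], [0.158, 0.001, -0.987]] [-0.0, 0.471, 1.366]
top big_pan [([441.0, 344.0, 82.0, 80.0], 0.78), ([201.0, 358.0, 72.0, 74.0], 0.76), ([404.0, 158.0, 34.0, 43.0], 0.58)]
top small_pan [([190.0, 246.0, 60.0, 59.0], 0.84)]
top separator [([434.0, 251.0, 74.0, 70.0], 0.76)]
top big_rest [([321.0, 174.0, 58.0, 36.0], 0.69), ([522.0, 257.0, 60.0, 42.0], 0.38)]
top small_rest [([186.0, 238.0, 80.0, 75.0], 0.86), ([189.0, 245.0, 60.0, 60.0], 0.73)]
top big_hub_top [([323.0, 193.0, 64.0, 67.0], 0.92), ([201.0, 357.0, 73.0, 75.0], 0.81)]
top small_hub_top [([190.0, 245.0, 67.0, 58.0], 0.83)]
top rod_foot [([434.0, 252.0, 73.0, 74.0], 0.61)]
top pin_foot [([432.0, 253.0, 75.0, 76.0], 0.75)]
top big_pan_hole [([320.0, 192.0, 68.0, 65.0], 0.88), ([201.0, 356.0, 73.0, 75.0], 0.85), ([440.0, 347.0, 78.0, 82.0], 0.76)]
top small_pan_hole [([187.0, 245.0, 62.0, 59.0], 0.56), ([321.0, 171.0, 57.0, 38.0], 0.48)]
scene [[488.2, 0.0, 322.2], [0.0, 488.2, 237.9], [0.0, 0.0, 1.0]] [[0.007, 1.0, 0.
[... 814 characters left out ...]
pan_hole [([242.0, 185.0, 60.0, 54.0], 0.97), ([334.0, 278.0, 53.0, 53.0], 0.92), ([420.0, 182.0, 60.0, 55.0], 0.6)]
scene small_pan_hole [([444.0, 242.0, 53.0, 33.0], 0.84)]
wrist [[387.1, 0.0, 318.7], [0.0, 387.1, 235.6], [0.0, 0.0, 1.0]] [[0.362, 0.932, -0.001], [0.895, -0.347, 0.281], [0.261, -0.102, -0.96]] [-0.552, -0.037, 0.379]
wrist big_pan [([119.0, 254.0, 233.0, 246.0], 0.83)]
wrist small_pan []
wrist separator []
wrist big_rest []
wrist small_rest [([296.0, 404.0, 60.0, 36.0], 0.6)]
wrist big_hub_top [([119.0, 253.0, 234.0, 248.0], 0.7)]
wrist small_hub_top []
wrist rod_foot []
wrist pin_foot []
wrist big_pan_hole [([117.0, 252.0, 228.0, 246.0], 0.95)]
wrist small_pan_hole []
1.8
```

View pics/top0.png

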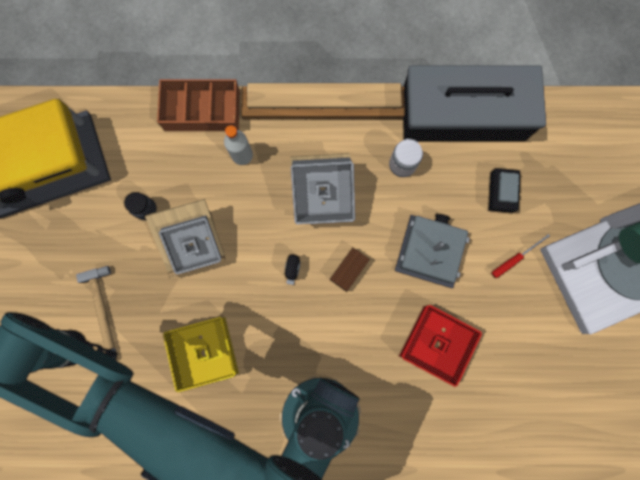

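View pics/scene0.png

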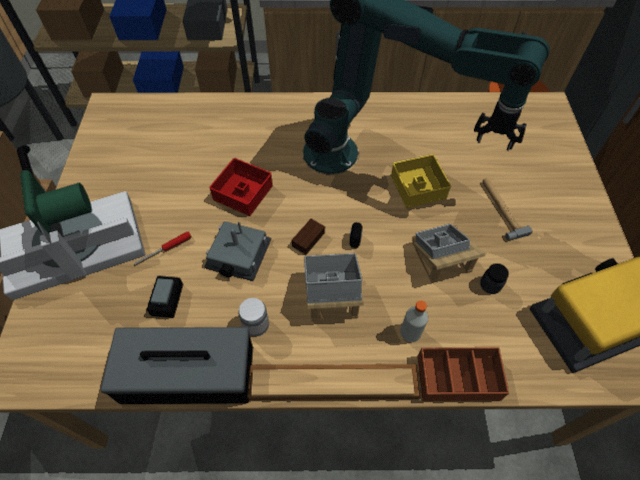

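View pics/wrist0.png

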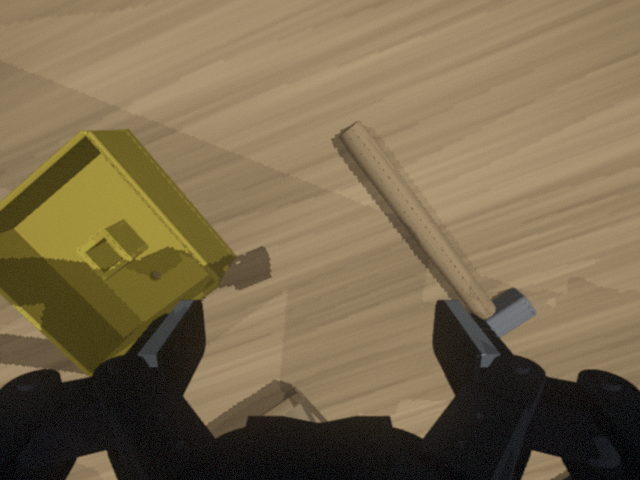

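The top view shows the big pan on its rest near (323,192), the small pan near (190,245), and the separator near (434,250) with its hose stub at the top, at (443,218). The red and yellow pans are decoys. Next I'll work out rough positions and move the wrist camera closer.

```bash
python3 - <<'E'
from h import *
t=m.camera_info("top")
for n,u,v,z in [("big",323,192,.12),("small",190,246,.12),("sep",434,250,.06),("hose",443,218,.04),("glue",238,146,.1),("tin",407,157,.1),("offcut",350,269,.04),("tape",293,267,.066),("jar",140,204,.085),("red",441,343,.07)]:
    print(n,np.round(onz(t,u,v,z),3))
w=m.camera_info("wrist"); c=-np.array(w["R"]).T@np.array(w["t"])
from scipy.spatial.transform import Rotation as Ro
rpy=m.current_tool_rot(); p=np.array(m.current_ee_pos()); print(rpy,p)
R=Ro.from_euler('xyz',rpy).as_matrix(); print(R.round(3))
print("cam in tool",(R.T@(c-p)).round(4)); print((R.T@np.array(w["R"]).T).round(4))
E
```

```text
big [ 0.591 -0.008  0.12 ]
small [0.447 0.337 0.12 ]
sep [ 0.445 -0.309  0.06 ]
hose [ 0.538 -0.342  0.04 ]
glue [0.725 0.223 0.1  ]
tin [ 0.694 -0.236  0.1  ]
offcut [ 0.396 -0.082  0.04 ]
tape [0.398 0.072 0.066]
jar [0.567 0.486 0.085]
red [ 0.198 -0.317  0.07 ]
[-1.57079965e+00 -1.07967222e-04  1.20102310e+00] [0.19878629 0.51284798 0.23132645]
[[ 0.361  0.    -0.932]
 [ 0.932  0.     0.361]
 [ 0.    -1.    -0.   ]]
cam in tool [ 0.0023 -0.1424  0.0709]
[[ 1.000e+00 -4.000e-04 -1.000e-03]
 [ 9.000e-04 -2.806e-01  9.598e-01]
 [-7.000e-04 -9.598e-01 -2.806e-01]]
```

```bash
python3 - <<'E'
import cv2
im=cv2.imread('pics/top0.png')[130:300,140:480]
cv2.imwrite('pics/topz.png',cv2.resize(im,(800,400),interpolation=cv2.INTER_CUBIC))
E
```

```text
(no output)
```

View pics/topz.png

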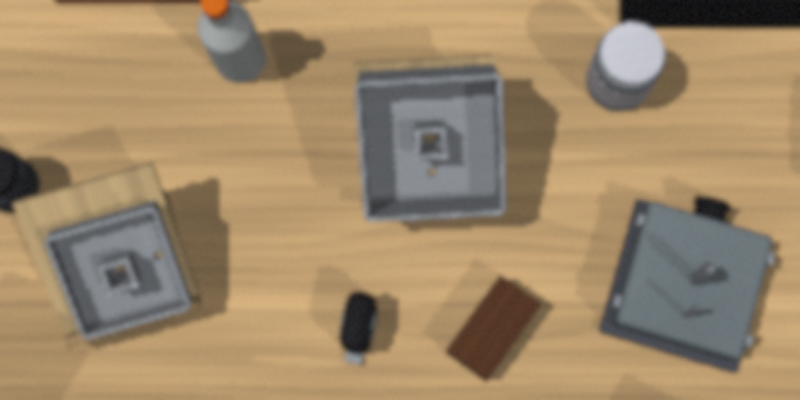

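```bash
cat >> h.py <<'E'
from scipy.spatial.transform import Rotation as Ro
def panR(yaw_rest,tilt,yaw_in=0.0):
    # rest slope: +x uphill; Ry(-tilt)
    return (Ro.from_euler('z',yaw_rest)*Ro.from_euler('y',-tilt)*Ro.from_euler('z',yaw_in)).as_matrix()
def toolR(P,s=1):
    X=s*P[:,1]; Y=-P[:,2]; return np.c_[X,Y,np.cross(X,Y)]
def rpy(R): return Ro.from_matrix(R).as_euler('xyz')
E
python3 - <<'E'
from h import *
d=np.pi/180
cases={"big":(np.array([.591,-.008,.12]),panR(2*d,30*d)),"small":(np.array([.447,.337,.12]),panR(17*d,30*d,90*d)),"sep":(np.array([.445,-.309,.105]),panR(-16*d,0))}
for n,(c,P) in cases.items():
  for s in (1,-1):
    T=toolR(P,s)
    for h in (0.,.2):
        q=m.inverse_kinematics(c+P[:,2]*h,rpy(T)); print(n,s,h,None if q is None else np.round(q,2))
E
```

```text
big 1 0.0 [-0.16 -0.1   1.87  0.13  0.86 -1.83]
big 1 0.2 [-0.22 -0.43  1.77  0.13  1.29 -1.83]
big -1 0.0 [-0.16 -0.1   1.87  0.13  0.86  1.31]
big -1 0.2 [-0.22 -0.43  1.77  0.13  1.29  1.31]
small 1 0.0 None
small 1 0.2 None
small -1 0.0 [ 0.64 -0.14  1.91 -0.22  0.89  0.44]
small -1 0.2 [ 0.75 -0.43  1.78 -0.23  1.33  0.46]
sep 1 0.0 [-0.71  0.13  1.58 -0.    1.43 -2.  ]
sep 1 0.2 [-0.71  0.07  1.25 -0.    1.83 -2.  ]
sep -1 0.0 [-0.71  0.13  1.58  0.    1.43  1.14]
sep -1 0.2 [-0.71  0.07  1.25  0.    1.83  1.14]
```

```bash
python3 - <<'E'
from h import *
import pickle
d=np.pi/180
cases={"small":(np.array([.447,.337,.12]),panR(17*d,30*d,90*d),.2),"big":(np.array([.591,-.008,.12]),panR(2*d,30*d),.2),"sep":(np.array([.445,-.309,.105]),panR(-16*d,0),.22)}
out={}
for n,(c,P,h) in cases.items():
    T=toolR(P,-1)
    m.movep(c+P[:,2]*h,rpy(T)); m.sleep(.15)
    ci=m.camera_info("wrist"); im=save("wrist","v_"+n); out[n]=ci
    print(n,m.current_t(),np.round(m.current_ee_pos(),4))
pickle.dump(out,open("ci1.pkl","wb"))
E
```

```text
small 3.0167 [0.3513 0.3087 0.2927]
big 4.5167 [ 0.491  -0.0104  0.2933]
sep 5.875 [ 0.4452 -0.3076  0.3256]
```

View pics/v_small.png

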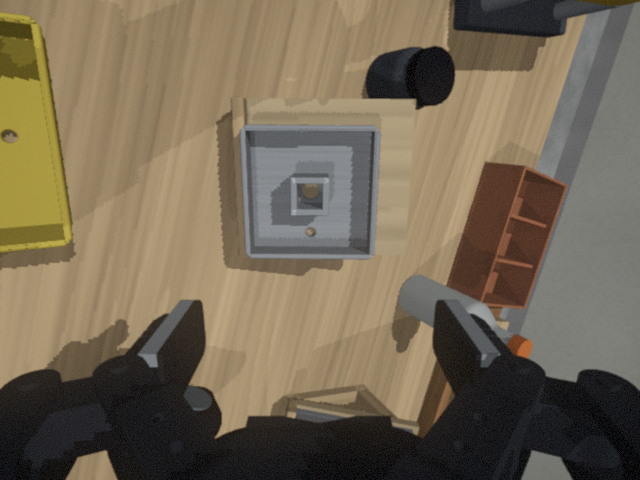

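View pics/v_big.png

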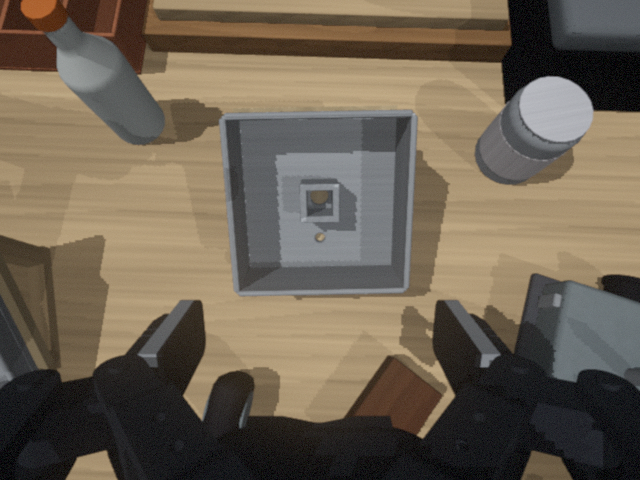

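View pics/v_sep.png

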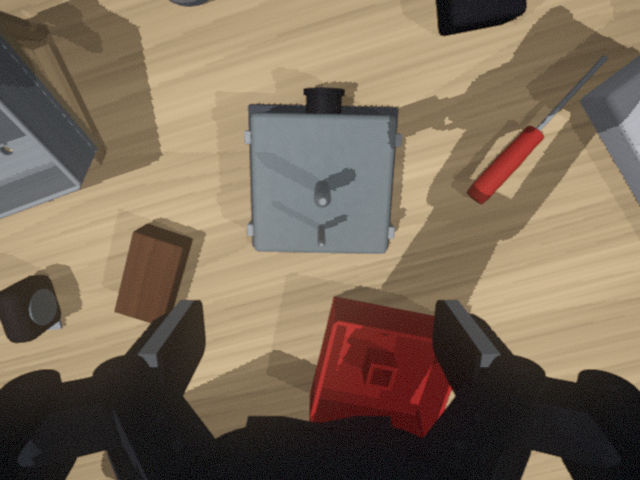

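The wrist views show the small pan (rim 243–380, 126–258), the big pan (rim 220–417, 111–297), and the seat with the rod tip near (322,198) and the pin near (321,238). I'll zoom in to pick exact corners.

```bash
python3 - <<'E'
import cv2
def z(n,x0,y0,w,h,s):
    im=cv2.imread(f'pics/v_{n}.png')[y0:y0+h,x0:x0+w]
    im=cv2.resize(im,(w*s,h*s),interpolation=cv2.INTER_CUBIC)
    for k in range(0,w,20): cv2.putText(im,str(x0+k),(k*s,8),0,.3,(0,255,255)); cv2.line(im,(k*s,0),(k*s,h*s),(0,255,255) if k%100==0 else (0,120,120),1) if k%20==0 and 0 else cv2.line(im,(k*s,0),(k*s,4),(0,255,255),1)
    for k in range(0,h,20): cv2.putText(im,str(y0+k),(8,k*s+4),0,.3,(0,255,255)); cv2.line(im,(0,k*s),(5,k*s),(0,255,255),1)
    cv2.imwrite(f'pics/z_{n}.png',im)
z("small",236,120,150,145,4); z("big",215,105,208,200,3); z("sep",240,80,165,180,3)
E
```

```text
(no output)
```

View pics/z_small.png

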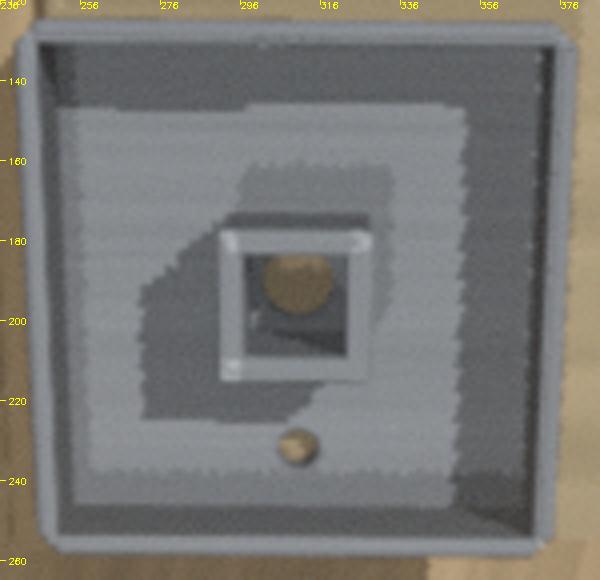

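View pics/z_big.png

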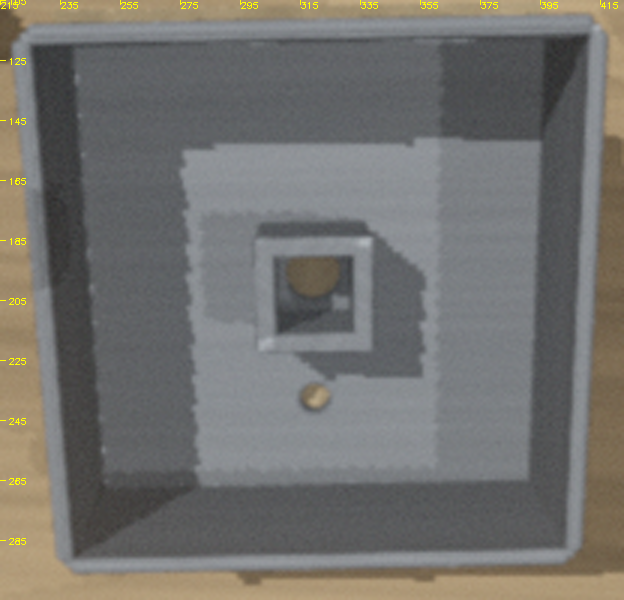

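View pics/z_sep.png

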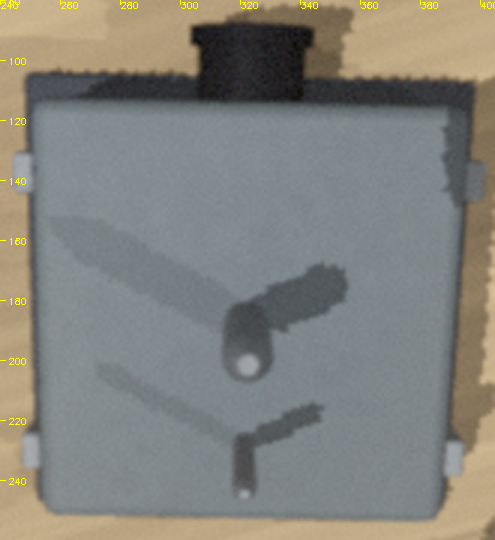

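```bash
cat > fit.py <<'E'
from h import *
import pickle
from scipy.optimize import least_squares
ci=pickle.load(open("ci1.pkl","rb"))
def un(pts,x0,y0,s): p=np.array(pts,float); return (p+.5)/s-.5+[x0,y0]
def model(a,h,hub):
    sq=lambda r,z:[(r,r,z),(r,-r,z),(-r,-r,z),(-r,r,z)]
    return np.array(sq(a,h)+sq(a-3,h)+sq(18,hub)+sq(12,hub)+[(-44,0,8)])/1000
def P(ci,X):
    return np.array([proj(ci,x) for x in X])
def fit(ci,mod,px,p0,R0,free=True):
    def f(v):
        R=R0@Ro.from_rotvec(v[3:]).as_matrix()
        return (P(ci,mod@R.T+v[:3])-px).ravel()
    r=least_squares(f,np.r_[p0,0,0,0],loss='soft_l1')
    R=R0@Ro.from_rotvec(r.x[3:]).as_matrix()
    return r.x[:3],R,r.fun.reshape(-1,2)
if __name__=="__main__":
    d=np.pi/180
    S=un([(18,22),(577,22),(552,554),(45,554),(38,43),(556,43),(537,537),(58,537),(221,229),(371,229),(369,381),(221,381),(243,252),(348,252),(348,358),(243,358),(298,447)],236,120,4)
    B=un([(15,26),(607,15),(579,561),(63,571),(33,44),(587,36),(567,550),(76,556),(256,238),(372,237),(371,350),(258,351),(274,256),(354,255),(353,332),(275,333),(315,396)],215,105,3)
    for n,mod,px,p0,R0 in [("small",model(62,35,42),S,[.45,.337,.1],panR(17*d,30*d,90*d)),("big",model(78,70,45),B,[.6,0,.1],panR(2*d,30*d))]:
        p,R,res=fit(ci[n],mod,px,p0,R0)
        print(n,p.round(4),"axes",R.round(4).tolist(),"tilt",np.degrees(np.arccos(R[2,2])),"X az",np.degrees(np.arctan2(R[1,0],R[0,0])),"n az",np.degrees(np.arctan2(R[1,2],R[0,2])))
        print(res.round(1).tolist())
        # rest frame: uphill azimuth = n az+180; height check: underside center above slope
        az=np.arctan2(-R[1,2],-R[0,2]); print("hub top",(p+R[:,2]*mod[8,2]).round(4))
        pickle.dump((p,R),open(n+".pkl","wb"))
    q=un([(248,365),(245,493),(33,100),(470,107),(440,517),(42,512)],240,80,3)
    c=ci["sep"]
    r=onz(c,*q[0],.136);pi=onz(c,*q[1],.122)
    print("rod",r.round(4),"pin",pi.round(4),np.linalg.norm((r-pi)[:2]),"yaw",np.degrees(np.arctan2(*(r-pi)[[1,0]])))
    cs=np.array([onz(c,*x,.06) for x in q[2:]]);print(cs.round(4).tolist(),cs.mean(0).round(4))
    for a,b in((1,0),(2,3)): e=cs[b]-cs[a];print(np.linalg.norm(e),np.degrees(np.arctan2(-e[0],e[1])))
    for a,b in((0,3),(1,2)): e=cs[a]-cs[b];print(np.linalg.norm(e),np.degrees(np.arctan2(e[1],e[0])))
E
python3 fit.py
```

```text
small [0.4641 0.3508 0.0695] axes [[-0.2886, -0.8294, -0.4784], [0.9574, -0.2521, -0.1406], [-0.004, -0.4986, 0.8668]] tilt 29.909562203373376 X az 106.77539378618833 n az -163.61891257871898
[[0.2, 0.9], [-1.1, 1.3], [-0.6, -0.8], [0.2, -1.2], [-1.3, -0.9], [0.6, -0.5], [0.2, 0.5], [-0.2, 0.2], [-1.1, -0.5], [1.0, -0.3], [1.1, 0.3], [-0.4, 0.2], [0.1, 0.4], [0.1, 0.5], [-0.1, -0.3], [0.4, -0.4], [0.4, 0.8]]
hub top [0.444  0.3449 0.1059]
big [ 0.6183 -0.0045  0.0757] axes [[0.8626, -0.0549, -0.503], [0.0496, 0.9985, -0.0239], [0.5035, -0.0043, 0.864]] tilt 30.233821347619173 X az 3.289440720013702 n az -177.27546681596348
[[0.7, 1.5], [-1.0, 1.7], [-0.9, -0.8], [0.0, -1.0], [-1.2, -0.6], [1.7, -1.3], [-0.1, -0.1], [-1.3, 1.0], [-0.7, -0.4], [0.5, -0.8], [0.9, 0.2], [-0.1, 0.6], [0.1, 0.1], [-0.1, -0.1], [0.4, 0.0], [0.5, 0.2], [0.3, 0.5]]
hub top [ 0.5957 -0.0055  0.1146]
rod [ 0.4508 -0.3103  0.136 ] pin [ 0.4093 -0.2978  0.122 ] 0.043376264296272775 yaw -16.805961802531986
[[0.5426, -0.2622, 0.06], [0.5003, -0.4025, 0.06], [0.3615, -0.3599, 0.06], [0.4039, -0.2187, 0.06]] [ 0.4521 -0.3108  0.06  ]
0.14659807636113883 -16.781965906508173
0.14742656750401345 -16.685622439413017
0.1454482816754098 -17.40807924927765
0.14519369301441698 -17.08231223754392
```

Residuals are about 1 px, the tilt comes out at 30°, and the yaws agree. Now I'll go to the big pan's pregrasp, check it, and grip.

```bash
python3 - <<'E'
from h import *
import pickle
p,R=pickle.load(open("big.pkl","rb")); T=toolR(R,-1); o=rpy(T)
at=lambda z: p+R[:,2]*z
m.grip(0.06)
m.movep(at(.15),o); m.sleep(.1)
ci=m.camera_info("wrist"); im=save("wrist","pre_big")
for a in [(0,0,45),(18,18,45),(18,-18,45),(-18,-18,45),(-18,18,45),(-44,0,8)]:
    u=proj(ci,p+R@np.array(a)/1000); cv2.circle(im,tuple(int(x) for x in u.round()),2,(255,0,0),-1)
cv2.imwrite("pics/pre_big2.png",im[:,:,::-1]); print(m.current_t())
E
```

```text
7.675
```

View pics/pre_big2.png

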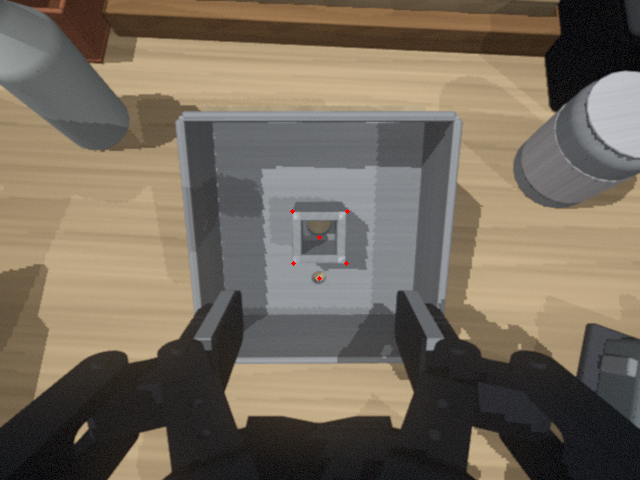

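Overlay matches the hub corners and the hole at (319,278). Now I'll descend, grip and lift vertically.

```bash
python3 - <<'E'
from h import *
import pickle
p,R=pickle.load(open("big.pkl","rb")); T=toolR(R,-1); o=rpy(T)
at=lambda z: p+R[:,2]*z
m.line_to(at(.04),o,speed=.12); print(np.round(m.current_force(),1))
m.line_to(at(.013),o,speed=.06); print(np.round(m.current_force(),1),m.current_gripper_width())
m.grip(0.02); print(m.current_gripper_width(),np.round(m.current_force(),1))
m.line_to(at(.013)+[0,0,.015],o,speed=.05);print(np.round(m.current_force(),1))
m.line_to(at(.013)+[0,0,.1],o,speed=.12); m.sleep(.1); print(np.round(m.current_force(),1),m.current_gripper_width(),np.round(m.current_ee_pos(),4))
ci=m.camera_info("wrist"); im=save("wrist","held_big"); pickle.dump(ci,open("ci_held.pkl","wb")); save("scene","sc1")
print(m.current_t())
E
```

```text
[-0.9 -0.6  0.5]
[ 0.  -0.4 -0.6] 0.0596037604187812
0.035133320964718995 [-3.3 -1.5  3.3]
[ 0.1 -0.7 -3.9]
[ 0.7  0.1 -4.1] 0.03584787647708313 [ 0.6108 -0.0046  0.1848]
11.1833
```

View pics/held_big.png

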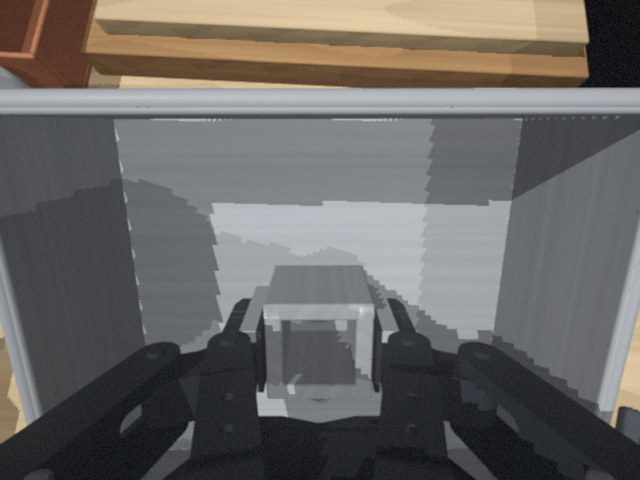

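View pics/sc1.png

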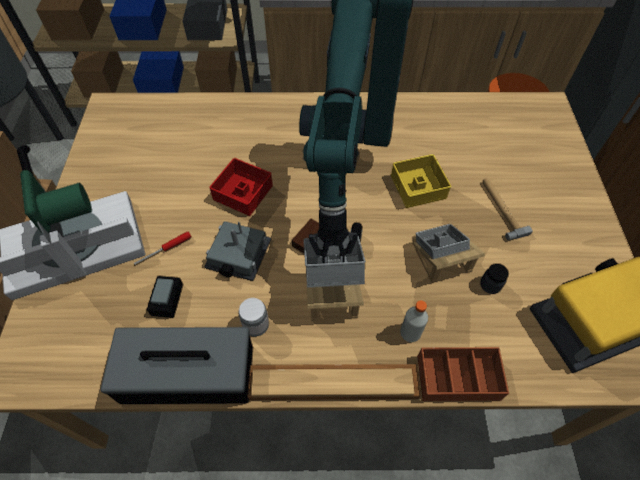

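The pan is held: width 35.8 mm, about 4 N of weight. I'll zoom in to measure the pan's pose in the tool frame.

```bash
python3 - <<'E'
import cv2
im=cv2.imread('pics/held_big.png')
a=cv2.resize(im[255:405,230:410],None,fx=4,fy=4,interpolation=cv2.INTER_CUBIC);cv2.imwrite('pics/h1.png',a)
b=cv2.resize(im[80:130,100:200],None,fx=4,fy=4,interpolation=cv2.INTER_CUBIC)
c=cv2.resize(im[80:130,460:560],None,fx=4,fy=4,interpolation=cv2.INTER_CUBIC)
import numpy as np
cv2.imwrite('pics/h2.png',np.hstack([b,c]))
E
```

```text
(no output)
```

View pics/h1.png

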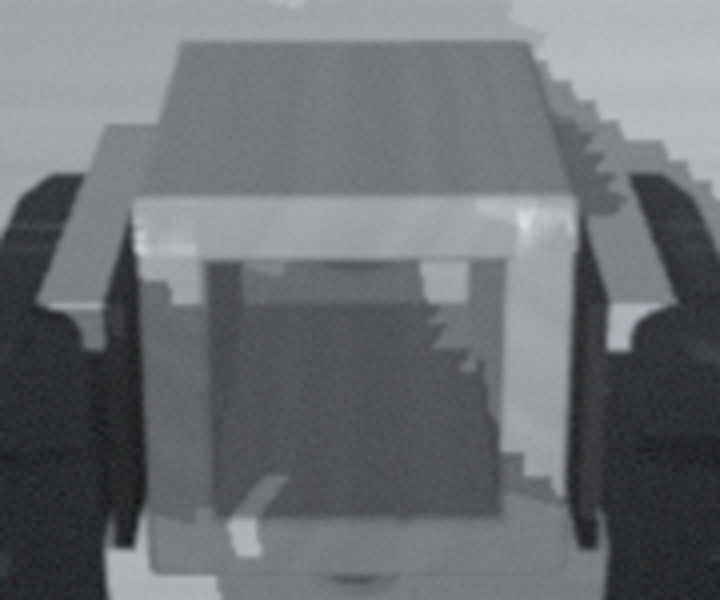

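View pics/h2.png

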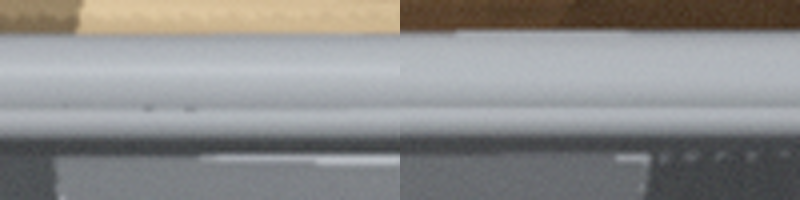

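```bash
cat > fitheld.py <<'E'
from fit import *
# cam in tool (const)
Rtc=np.array([[1,-4e-4,-1e-3],[9e-4,-.2806,.9598],[-7e-4,-.9598,-.2806]]); ct=np.array([.0023,-.1424,.0709])
K=np.array(ci["sep"]["camera_matrix"])
cit={"camera_matrix":K,"R":Rtc.T,"t":-Rtc.T@ct}
# nominal pan in tool: tool x=-Yp, y=-Zp, z=Xp  -> columns of pan axes in tool
N=np.array([[0,-1,0],[0,0,-1],[1,0,0]],float)
def held(mod,px,z0):
    p,R,res=fit(cit,mod,px,[0,z0,0],N)
    return p,R,res
def report(p,R,res):
    D=N.T@R
    print("pan origin in tool",p.round(4),"rotvec deg (pan axes)",np.degrees(Ro.from_matrix(D).as_rotvec()).round(2)); print(res.round(1).tolist())
E
python3 - <<'E'
from fitheld import *
px=np.r_[un([(182,41),(530,41),(133,198),(578,198),(205,260),(505,258),(215,516),(500,516),(150,573),(568,573)],230,255,4),[[114,118.5],[522,118.5]]]
mod=np.array([(18,18,8),(18,-18,8),(18,18,45),(18,-18,45),(12,12,45),(12,-12,45),(-12,12,45),(-12,-12,45),(-18,18,45),(-18,-18,45),(75,75,8),(75,-75,8)])/1000
p,R,res=held(mod,px,.013); report(p,R,res)
# predicted from initial fit and grasp
c=pickle.load(open("ci_held.pkl","rb"))
Rt=Ro.from_euler('xyz',m.current_tool_rot()).as_matrix()
print((Rt.T@c["R"].T).round(4), (Rt.T@(-np.array(c["R"]).T@c["t"]-m.current_ee_pos())).round(4))
pickle.dump((p,R),open("held_big.pkl","wb"))
print("pan tilt now", np.degrees(np.arccos((Rt@R)[2,2])), (Rt@R)[:,2])
E
```

```text
pan origin in tool [ 0.0021  0.0153 -0.0026] rotvec deg (pan axes) [ 0.18 -0.17  0.03]
[[-0.3, -1.7], [0.2, -1.9], [-0.4, -0.2], [1.0, -0.5], [0.9, 1.1], [-0.0, 1.4], [0.4, 0.1], [-0.6, -0.1], [-0.3, 0.6], [-0.7, 0.4], [1.2, -0.0], [-0.8, -0.5]]
[[ 1.000e+00 -4.000e-04  7.000e-04]
 [-8.000e-04 -2.818e-01  9.595e-01]
 [-2.000e-04 -9.595e-01 -2.818e-01]] [-0.002  -0.1415  0.072 ]
pan tilt now 30.249189154586293 [-0.50301259 -0.02746336  0.86384263]
```

```bash
python3 - <<'E'
from fitheld import *
obs=[]
# commanded/observed poses
d=np.pi/180
cases={"small":([0.3513,0.3087,0.2927],panR(17*d,30*d,90*d)),"big":([0.491,-0.0104,0.2933],panR(2*d,30*d)),"sep":([0.4452,-0.3076,0.3256],panR(-16*d,0))}
for n,(c,P_) in cases.items(): obs.append((np.array(c),toolR(P_,-1),ci[n]))
hc=pickle.load(open("ci_held.pkl","rb"))
obs.append((np.array([.6108,-.0046,.1848]),Ro.from_euler('xyz',m.current_tool_rot()).as_matrix(),hc))
Rs=Ro.from_euler('xyz',[-1.57079965,-1.07967222e-04,1.20102310]).as_matrix()
ts=np.array([0.0023,-.1424,.0709]);ps=np.array([0.19878629,0.51284798,0.23132645])
A=[];y=[]
for p,T,c in obs:
    cw=-np.array(c["R"]).T@np.array(c["t"]); ct=T.T@(cw-p); print(ct.round(4)); A.append(np.c_[np.eye(3),T.T]); y.append(ct)
A.append(np.c_[np.eye(3),Rs.T]); y.append(ts)
A=np.vstack(A);y=np.hstack(y); s=np.linalg.lstsq(A,y,rcond=None); print("c0",s[0][:3].round(4),"b world",s[0][3:].round(4),"sv",s[3].round(2)); print((A@s[0]-y).reshape(-1,3).round(4))
E
```

```text
[ 0.0015 -0.1416  0.0729]
[-0.0021 -0.1417  0.0723]
[-0.0026 -0.1425  0.0718]
[-0.0019 -0.1417  0.0725]
c0 [-1.000e-04 -1.423e-01  7.120e-02] b world [0.0012 0.0021 0.0002] sv [3.14 2.66 2.65 1.73 1.7  0.37]
[[ 0.      0.0001  0.    ]
 [-0.     -0.0001  0.0001]
 [ 0.0002  0.0001  0.    ]
 [-0.0002 -0.0001 -0.0001]
 [ 0.     -0.     -0.    ]]
```

The reported wrist-camera pose carries a constant world offset b ≈ (1.2, 2.1, 0.2) mm. I'll correct for it: the true rod is at about (0.4496, −0.3124). Next I carry the pan to a hover over the rod.

```bash
cat >> h.py <<'E'
ROD=np.array([.4496,-.3124]); YAW=np.radians(-17.0)
TL=toolR(panR(YAW,0),-1); OL=rpy(TL)
PB=np.array([0,.0152,-.0020])
def tcp(xy,z,pin=PB): return np.r_[xy,z]-TL@pin
E
python3 - <<'E'
from h import *
p0=np.array(m.current_ee_pos())
m.movep(p0+[-.02,0,.06],rpy(toolR(panR(np.radians(0),0),-1)))
m.movep(tcp(ROD,.16),OL); m.sleep(.2)
print(m.current_t(),np.round(m.current_force(),1),np.round(m.current_ee_pos(),4))
save("wrist","hov_w"); save("scene","hov_s"); 
im=cv2.imread("pics/hov_s.png")[190:290,180:320]; cv2.imwrite("pics/hov_sz.png",cv2.resize(im,None,fx=5,fy=5,interpolation=cv2.INTER_CUBIC))
E
```

```text
13.4167 [ 0.1 -0.7 -3.7] [ 0.4524 -0.3121  0.1756]
```

View pics/hov_w.png

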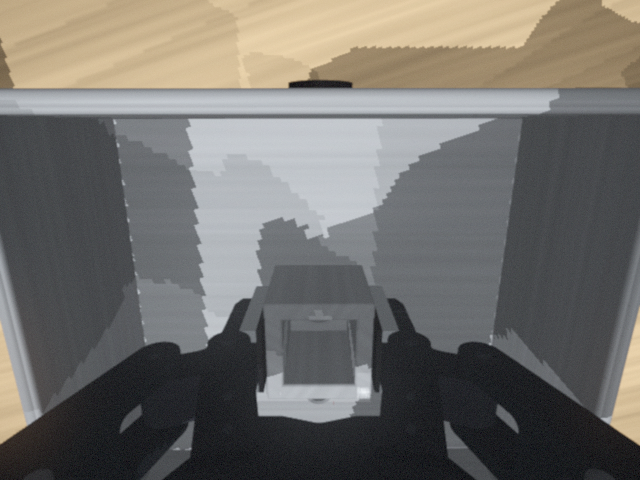

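View pics/hov_sz.png

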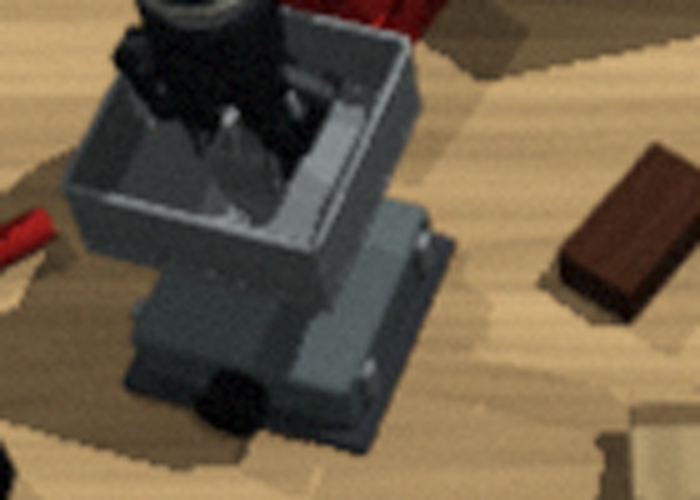

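Pan is level over the separator and the hose stub is centred at (320,84), so the yaw is right. I'll descend with force monitoring and yield to lateral force.

```bash
cat >> h.py <<'E'
def descend(z0,z1,step,pin,off,F0,zstop=9.,k=.00012,maxoff=.006,speed=.04,log=True):
    """lower pan in steps; yield laterally; stop on Fz rise. returns z, off, contact"""
    z=z0
    while z>z1+1e-6:
        z=max(z-step,z1)
        m.line_to(tcp(ROD+off,z,pin),OL,speed=speed)
        F=np.array(m.current_force())-F0
        lat=F[:2]
        if log: print("z %.4f F %s off %s mm t %.1f"%(z,F.round(1),(off*1e3).round(2),m.current_t()))
        if F[2]>zstop: return z,off,True
        if np.linalg.norm(lat)>2.5:
            off=off+np.clip(k*lat,-.0006,.0006)
            if np.linalg.norm(off)>maxoff: return z,off,True
    return z,off,False
E
python3 - <<'E'
from h import *
F0=np.array(m.current_force())
off=np.zeros(2)
z,off,c=descend(.16,.110,.004,PB,off,F0)
print(z,off,c,np.round(m.current_wrist_torque(),2)); save("wrist","d1")
im=cv2.imread("pics/d1.png")[250:420,220:420]; cv2.imwrite("pics/d1z.png",cv2.resize(im,None,fx=3,fy=3,interpolation=cv2.INTER_CUBIC))
E
```

```text
z 0.1560 F [ 1.4 -0.2 -1.3] off [0. 0.] mm t 13.8
z 0.1520 F [ 0.9 -0.1 -0.6] off [0. 0.] mm t 14.0
z 0.1480 F [1.2 0.8 0.3] off [0. 0.] mm t 14.3
z 0.1440 F [0.5 0.4 0.2] off [0. 0.] mm t 14.5
z 0.1400 F [ 1.1  0.3 -0.8] off [0. 0.] mm t 14.8
z 0.1360 F [1.2 0.3 0.9] off [0. 0.] mm t 15.0
z 0.1320 F [ 1.   0.8 -0.8] off [0. 0.] mm t 15.3
z 0.1280 F [ 1.   0.2 -1.2] off [0. 0.] mm t 15.5
z 0.1240 F [0.9 0.7 0.8] off [0. 0.] mm t 15.8
z 0.1200 F [ 1.4  0.1 -0.4] off [0. 0.] mm t 16.0
z 0.1160 F [ 0.9  0.7 -0.3] off [0. 0.] mm t 16.3
z 0.1120 F [ 0.3  1.4 -0.2] off [0. 0.] mm t 16.5
z 0.1100 F [ 0.7  0.6 -0.7] off [0. 0.] mm t 16.8
0.11 [0. 0.] False [-0.04 -0.02 -0.04]
```

View pics/d1z.png

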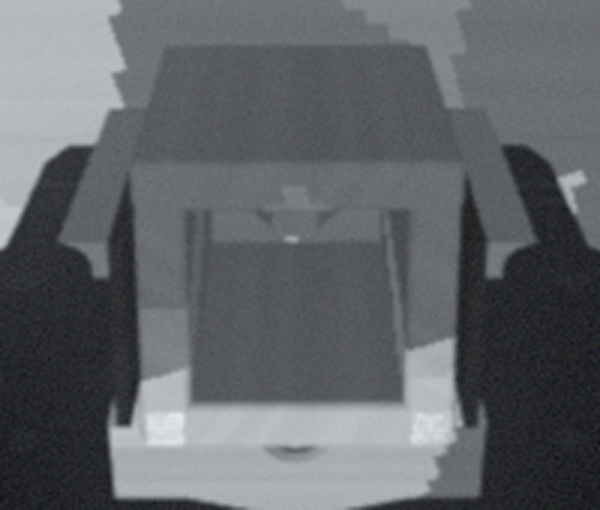

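No contact forces 26 mm below the rod tip and 12 mm below the pin tip, and the rod shows inside the bore. I'll continue to the seat.

```bash
python3 - <<'E'
from h import *
import sys
F0=np.array([0.9,.1,-4.0])
off=np.zeros(2)
z,off,c=descend(.110,.066,.006,PB,off,F0,speed=.05)
if not c: z,off,c=descend(z,.056,.001,PB,off,F0,zstop=6,speed=.02)
print(z,off,c,np.round(m.current_force(),1),m.current_gripper_width()); save("wrist","d2"); save("scene","d2s")
im=cv2.imread("pics/d2.png")[250:420,220:420]; a=cv2.resize(im,(600,510),interpolation=cv2.INTER_CUBIC)
cv2.imwrite("pics/d2z.png",a)
im=cv2.imread("pics/d2s.png")[190:290,180:320]; cv2.imwrite("pics/d2sz.png",cv2.resize(im,None,fx=5,fy=5,interpolation=cv2.INTER_CUBIC))
E
```

```text
z 0.1040 F [-0.7  0.   0.5] off [0. 0.] mm t 17.1
z 0.0980 F [-1.5 -0.5 -0.2] off [0. 0.] mm t 17.4
z 0.0920 F [-1.3  0.5  0.3] off [0. 0.] mm t 17.6
z 0.0860 F [-0.7 -1.  -0.7] off [0. 0.] mm t 17.9
z 0.0800 F [-0.7 -0.   0.6] off [0. 0.] mm t 18.1
z 0.0740 F [-0.9  0.6 -0.7] off [0. 0.] mm t 18.4
z 0.0680 F [-1.  -0.1  0.4] off [0. 0.] mm t 18.7
z 0.0660 F [-0.9 -0.8  0.1] off [0. 0.] mm t 18.9
z 0.0650 F [-1.6 -0.2 -0. ] off [0. 0.] mm t 19.2
z 0.0640 F [-0.5  0.1  1.4] off [0. 0.] mm t 19.4
z 0.0630 F [-0.2 -0.4 -0.5] off [0. 0.] mm t 19.7
z 0.0620 F [-1.4 -0.1  0.1] off [0. 0.] mm t 19.9
z 0.0610 F [-1.7  0.4 -0.2] off [0. 0.] mm t 20.2
z 0.0600 F [-0.2  0.2 -0.5] off [0. 0.] mm t 20.4
z 0.0590 F [-1.2  1.1  2.8] off [0. 0.] mm t 20.7
z 0.0580 F [-3.7  4.3  9.1] off [0. 0.] mm t 20.9
0.057999999999999996 [0. 0.] True [-2.8  4.4  5.1] 0.035241843844205735
```

View pics/d2z.png

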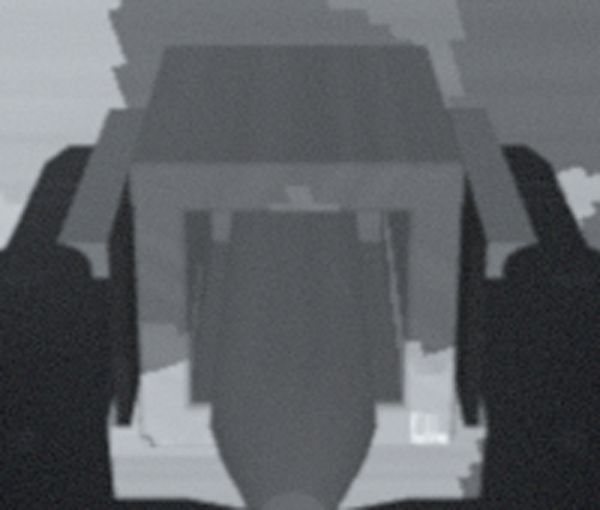

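View pics/d2sz.png

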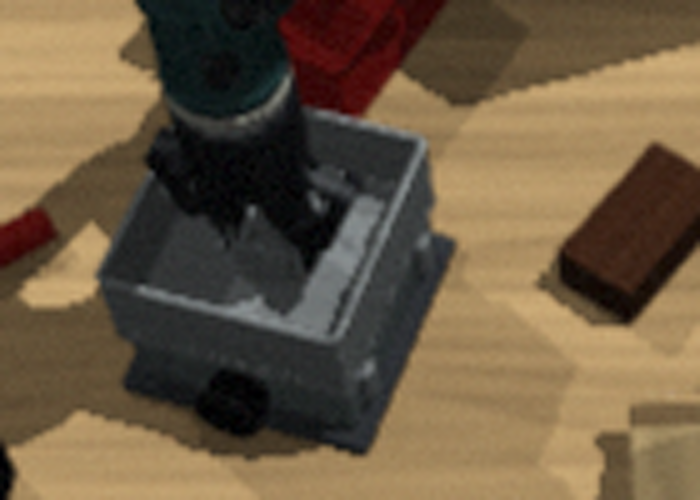

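The pan is seated: contact at z≈0.059 and the rod stands through the bore. I'll release, retreat and check.

```bash
python3 - <<'E'
from h import *
import pickle
m.grip(0.05); print(m.current_gripper_width(),np.round(m.current_force(),1))
p=np.array(m.current_ee_pos())
m.line_to(p+[0,0,.06],OL,speed=.1); 
m.line_to(np.r_[ROD+[0,0],.33],OL,speed=.3); m.sleep(.15)
ci=m.camera_info("wrist"); save("wrist","after_big"); pickle.dump(ci,open("ci_ab.pkl","wb")); print(m.current_t())
im=cv2.imread("pics/after_big.png")[70:300,220:430]; cv2.imwrite("pics/abz.png",cv2.resize(im,None,fx=2.6,fy=2.6,interpolation=cv2.INTER_CUBIC))
E
```

```text
0.0497958968602977 [-0.5  1.2  0.4]
23.0833
```

View pics/abz.png

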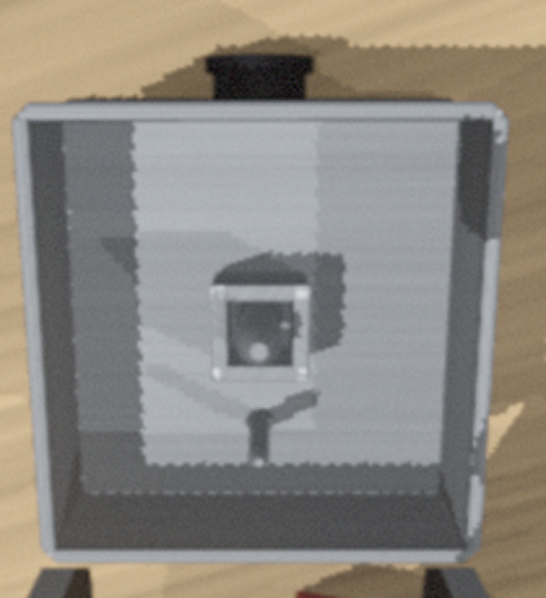

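```bash
python3 - <<'E'
from fit import *
c=pickle.load(open("ci_ab.pkl","rb")); b=np.array([.0012,.0021,.0002])
q=un([(13,106),(507,106),(475,560),(45,562),(27,121),(492,121),(468,550),(52,552),(210,286),(310,285),(309,380),(211,381),(228,303),(294,303),(293,365),(229,366)],220,70,2.6)
p,R,res=fit(c,model(78,70,45)[:16],q,[.45,-.31,.06],panR(YAW,0))
t=un([(259,352),(258,463)],220,70,2.6); r=onz(c,*t[0],.136)-b; pn=onz(c,*t[1],.122)-b
print("pan",(p-b).round(4),"tilt",np.degrees(np.arccos(R[2,2])).round(2),"yaw",np.degrees(np.arctan2(R[1,0],R[0,0])).round(2),"rod",r.round(4),"pin",pn.round(4),np.degrees(np.arctan2(*(r-pn)[[1,0]])).round(2))
print(res.round(1).tolist())
p,R=pickle.load(open("small.pkl","rb")); p=p-b; T=toolR(R,-1); o=rpy(T)
m.grip(.055)
m.movep(p+R[:,2]*.15+[0,0,.02],o); m.sleep(.15)
ci_=m.camera_info("wrist"); im=save("wrist","pre_small")
for a in [(0,0,42),(18,18,42),(18,-18,42),(-18,-18,42),(-18,18,42),(-44,0,8),(62,62,35),(62,-62,35),(-62,62,35)]:
    u=proj(ci_,p+b+R@np.array(a)/1000); cv2.circle(im,tuple(int(x) for x in u.round()),2,(255,0,0),-1)
cv2.imwrite("pics/pre_small2.png",im[:,:,::-1]); print(m.current_t())
E
```

```text
pan [ 0.45   -0.3127  0.062 ] tilt 0.49 yaw -16.99 rod [ 0.4495 -0.3125  0.1358] pin [ 0.4075 -0.2993  0.1218] -17.48
[[0.9, 0.9], [-0.6, 0.8], [0.1, -0.4], [0.2, -0.6], [-0.6, -1.0], [1.3, -1.2], [-0.1, 0.5], [0.5, 0.3], [-0.0, -0.4], [0.1, -0.1], [-0.1, 0.8], [0.1, 0.6], [-0.5, -0.5], [-0.3, -0.6], [-0.1, 0.5], [-0.6, 0.2]]
25.825
```

View pics/pre_small2.png

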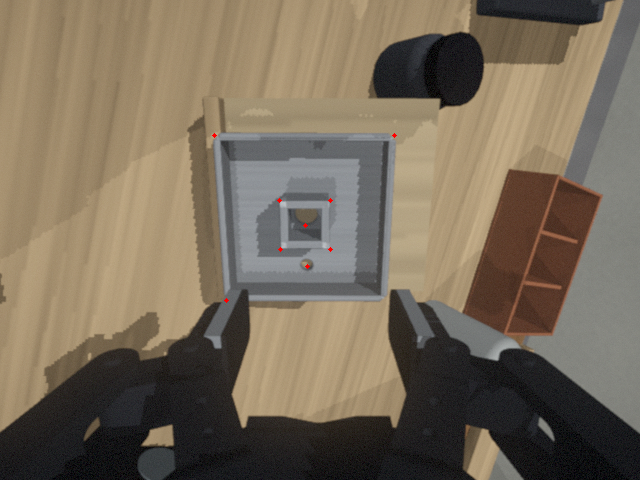

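The big pan reads as centred on the rod to 0.5 mm, level and at the right yaw. The small-pan overlay also matches. Gripping it now.

```bash
python3 - <<'E'
from h import *
import pickle
p,R=pickle.load(open("small.pkl","rb")); p=p-[.0012,.0021,.0002]; T=toolR(R,-1); o=rpy(T)
at=lambda z: p+R[:,2]*z
m.line_to(at(.05),o,speed=.15)
m.line_to(at(.013),o,speed=.06); print(np.round(m.current_force(),1))
m.grip(0.02); print(m.current_gripper_width(),np.round(m.current_force(),1))
m.line_to(at(.013)+[0,0,.015],o,speed=.05);print(np.round(m.current_force(),1))
m.line_to(at(.013)+[0,0,.13],o,speed=.15); m.sleep(.15); print(np.round(m.current_force(),1),m.current_gripper_width(),np.round(m.current_ee_pos(),4))
save("wrist","held_small")
im=cv2.imread('pics/held_small.png')
cv2.imwrite('pics/hs1.png',cv2.resize(im[255:405,230:410],None,fx=4,fy=4,interpolation=cv2.INTER_CUBIC))
print(m.current_t())
E
```

```text
[-0.4 -0.4  0.2]
0.034876731213980876 [-1.9 -2.3  3.5]
[ 0.3  1.1 -3.5]
[ 0.1 -0.3 -2.4] 0.03510881256673982 [0.456  0.3463 0.2083]
29.4
```

View pics/held_small.png

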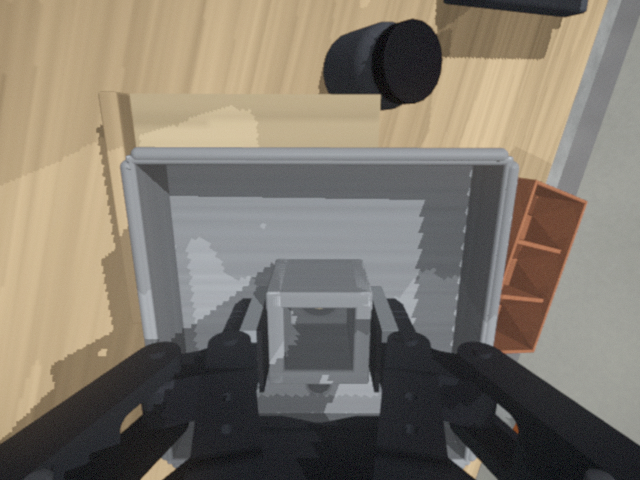

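View pics/hs1.png

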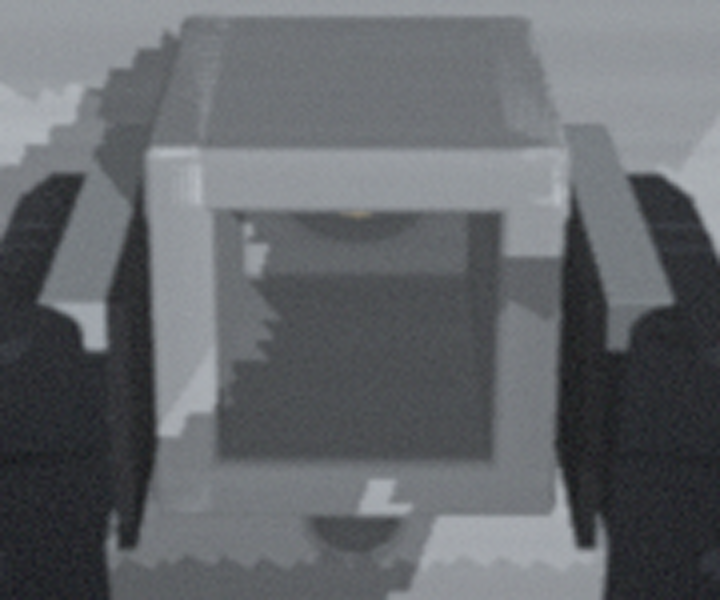

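```bash
sed -i 's/ct=np.array(.*)$/ct=np.array([-.0001,-.1423,.0712])/' fitheld.py; grep ct= fitheld.py; python3 - <<'E'
from fitheld import *
for n,px,mod,z in [("small",np.r_[un([(180,17),(530,17),(148,150),(568,150),(215,211),(503,211),(217,460),(493,460),(155,514),(556,513)],230,255,4),[[168,166.5],[471,166.5]]],[(18,18,8),(18,-18,8),(18,18,42),(18,-18,42),(12,12,42),(12,-12,42),(-12,12,42),(-12,-12,42),(-18,18,42),(-18,-18,42),(59,59,8),(59,-59,8)],.013),
 ("big",np.r_[un([(182,41),(530,41),(133,198),(578,198),(205,260),(505,258),(215,516),(500,516),(150,573),(568,573)],230,255,4),[[114,118.5],[522,118.5]]],[(18,18,8),(18,-18,8),(18,18,45),(18,-18,45),(12,12,45),(12,-12,45),(-12,12,45),(-12,-12,45),(-18,18,45),(-18,-18,45),(75,75,8),(75,-75,8)],.013)]:
    print(n); report(*held(np.array(mod)/1000,px,z))
E
```

```text
Rtc=np.array([[1,-4e-4,-1e-3],[9e-4,-.2806,.9598],[-7e-4,-.9598,-.2806]]); ct=np.array([-.0001,-.1423,.0712])
small
pan origin in tool [-0.0004  0.0194 -0.0023] rotvec deg (pan axes) [ 0.37  0.85 -0.37]
[[1.3, 0.1], [-0.8, 0.4], [-0.8, -0.4], [0.9, -0.1], [0.5, 0.6], [-1.1, 0.8], [1.3, -0.3], [-0.7, -0.2], [0.5, 0.6], [-0.3, 1.0], [1.0, -6.9], [-2.3, -5.3]]
big
pan origin in tool [-0.0003  0.0154 -0.0023] rotvec deg (pan axes) [ 0.18 -0.17  0.03]
[[-0.3, -1.7], [0.2, -1.9], [-0.4, -0.2], [1.0, -0.5], [0.9, 1.1], [-0.0, 1.4], [0.4, 0.1], [-0.6, -0.1], [-0.3, 0.6], [-0.7, 0.4], [1.2, -0.0], [-0.8, -0.5]]
```

```bash
python3 - <<'E'
from fitheld import *
px=un([(180,17),(530,17),(148,150),(568,150),(215,211),(503,211),(217,460),(493,460),(155,514),(556,513)],230,255,4)
mod=np.array([(18,18,8),(18,-18,8),(18,18,42),(18,-18,42),(12,12,42),(12,-12,42),(-12,12,42),(-12,-12,42),(-18,18,42),(-18,-18,42)])/1000
p,R,res=held(mod,px,.013); report(p,R,res)
# constrained: nominal rotation
r=least_squares(lambda v:(P(cit,mod@N.T+v)-px).ravel(),[0,.015,0]); print(r.x.round(4), r.fun.reshape(-1,2).round(1).tolist())
px=un([(182,41),(530,41),(133,198),(578,198),(205,260),(505,258),(215,516),(500,516),(150,573),(568,573)],230,255,4)
mod[2:,2]=.045
r=least_squares(lambda v:(P(cit,mod@N.T+v)-px).ravel(),[0,.015,0]); print("big",r.x.round(4))
E
```

```text
pan origin in tool [-0.0007  0.0191 -0.0019] rotvec deg (pan axes) [ 0.67  0.75 -0.42]
[[0.8, -0.3], [-1.1, -0.1], [-0.9, -0.7], [1.1, -0.5], [0.5, 0.4], [-1.0, 0.5], [1.2, -0.3], [-0.6, -0.4], [0.3, 0.7], [-0.3, 0.8]]
[-0.0002  0.0191 -0.0015] [[1.3, -0.9], [-0.5, -0.9], [-1.5, -0.1], [0.7, -0.1], [0.1, 0.9], [-1.3, 0.9], [1.3, -0.5], [-0.5, -0.5], [0.7, 0.3], [-0.1, 0.6]]
big [-0.0002  0.0161 -0.0029]
```

```bash
echo 'PS=np.array([0,.0175,-.0010])' >> h.py; python3 - <<'E'
from h import *
p0=np.array(m.current_ee_pos())
m.movep(p0+[-.02,-.01,.06],rpy(toolR(panR(np.radians(70),0),-1)))
m.movep(tcp(ROD,.175,PS),OL); m.sleep(.3)
print(m.current_t(),np.round(m.current_force(),1),m.current_gripper_width(),np.round(m.current_ee_pos(),4))
save("wrist","hv2"); save("scene","hv2s"); 
im=cv2.imread("pics/hv2s.png")[170:270,180:320]; cv2.imwrite("pics/hv2sz.png",cv2.resize(im,None,fx=5,fy=5,interpolation=cv2.INTER_CUBIC))
E
```

```text
32.7083 [-0.4  0.8 -3.6] 0.03481137470838017 [ 0.4508 -0.3123  0.1925]
```

View pics/hv2.png

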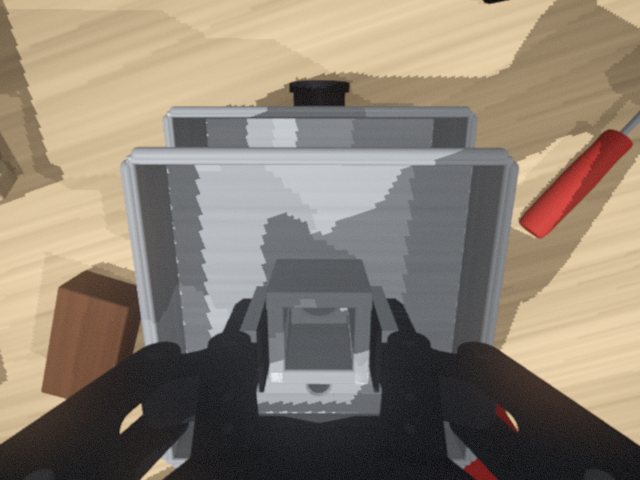

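View pics/hv2sz.png

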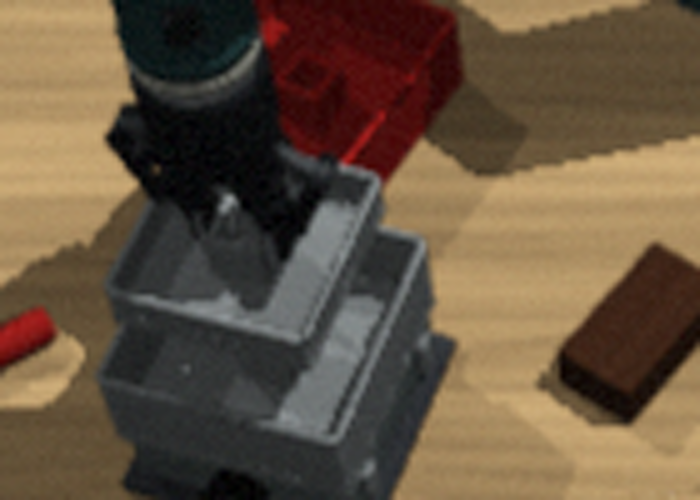

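The small pan is centred and parallel over the big one: rims run 123–517 and 165–476, and the hose stub is at x=320. Lowering under force watch.

```bash
python3 - <<'E'
from h import *
F0=np.array(m.current_force())
off=np.zeros(2)
z,off,c=descend(.175,.142,.011,PS,off,F0,speed=.06)
if not c: z,off,c=descend(z,.110,.002,PS,off,F0,zstop=7)
if not c: z,off,c=descend(z,.099,.001,PS,off,F0,zstop=6,speed=.02)
print(z,off,c,np.round(m.current_force(),1),np.round(m.current_wrist_torque(),2),m.current_gripper_width()); save("wrist","e1"); save("scene","e1s")
im=cv2.imread("pics/e1.png")[250:420,220:420]; cv2.imwrite("pics/e1z.png",cv2.resize(im,None,fx=3,fy=3,interpolation=cv2.INTER_CUBIC))
im=cv2.imread("pics/e1s.png")[180:280,180:320]; cv2.imwrite("pics/e1sz.png",cv2.resize(im,None,fx=5,fy=5,interpolation=cv2.INTER_CUBIC))
E
```

```text
z 0.1640 F [ 0.7 -0.6 -0.5] off [0. 0.] mm t 33.1
z 0.1530 F [-0.2  0.3 -0.6] off [0. 0.] mm t 33.5
z 0.1420 F [ 0.4 -0.9 -0.7] off [0. 0.] mm t 33.8
z 0.1400 F [ 0.1 -0.3 -0.6] off [0. 0.] mm t 34.1
z 0.1380 F [-0.1 -0.2 -0.9] off [0. 0.] mm t 34.3
z 0.1360 F [ 0.4 -0.1 -0.8] off [0. 0.] mm t 34.6
z 0.1340 F [-0.1 -0.9 -0.7] off [0. 0.] mm t 34.8
z 0.1320 F [-1.1 -0.9 -0.5] off [0. 0.] mm t 35.1
z 0.1300 F [-0.1 -0.2 -0. ] off [0. 0.] mm t 35.3
z 0.1280 F [ 0.8 -1.  -0.5] off [0. 0.] mm t 35.6
z 0.1260 F [ 0.2 -0.2 -1.6] off [0. 0.] mm t 35.8
z 0.1240 F [-0.3 -0.9 -1.1] off [0. 0.] mm t 36.1
z 0.1220 F [ 0.3 -0.8 -0.4] off [0. 0.] mm t 36.3
z 0.1200 F [-0.4  0.3  0.6] off [0. 0.] mm t 36.6
z 0.1180 F [-0.1 -0.6 -0.8] off [0. 0.] mm t 36.8
z 0.1160 F [ 0.1 -0.5  0.1] off [0. 0.] mm t 37.1
z 0.1140 F [ 0.1 -0.5 -0.7] off [0. 0.] mm t 37.3
z 0.1120 F [ 0.2 -1.6 -0.8] off [0. 0.] mm t 37.6
z 0.1100 F [-0.4 -0.5 -0.4] off [0. 0.] mm t 37.8
z 0.1090 F [ 0.5 -0.6 -1.9] off [0. 0.] mm t 38.1
z 0.1080 F [-0.2 -1.  -0.1] off [0. 0.] mm t 38.3
z 0.1070 F [ 0.2 -0.  -0.2] off [0. 0.] mm t 38.6
z 0.1060 F [ 0.2 -0.3 -0.4] off [0. 0.] mm t 38.8
z 0.1050 F [-0.5  0.5 -0.6] off [0. 0.] mm t 39.1
z 0.1040 F [-1.1  0.9  4.5] off [0. 0.] mm t 39.3
z 0.1030 F [-2.6  1.4  7.7] off [0. 0.] mm t 39.6
0.103 [0. 0.] True [-2.5  1.9  5. ] [ 0.55  0.54 -0.04] 0.03461057425715889
```

View pics/e1z.png

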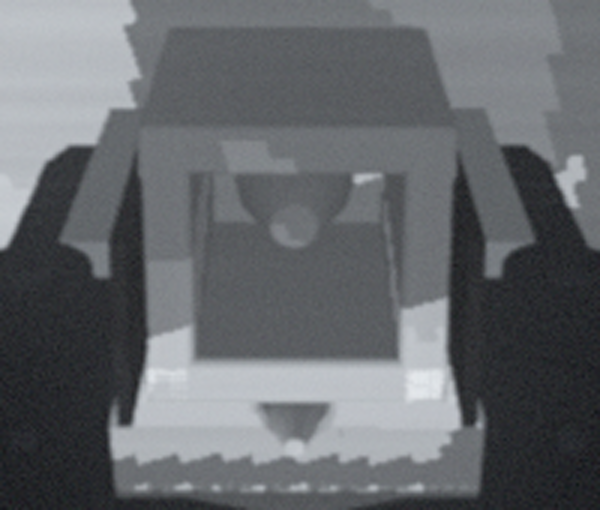

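View pics/e1sz.png

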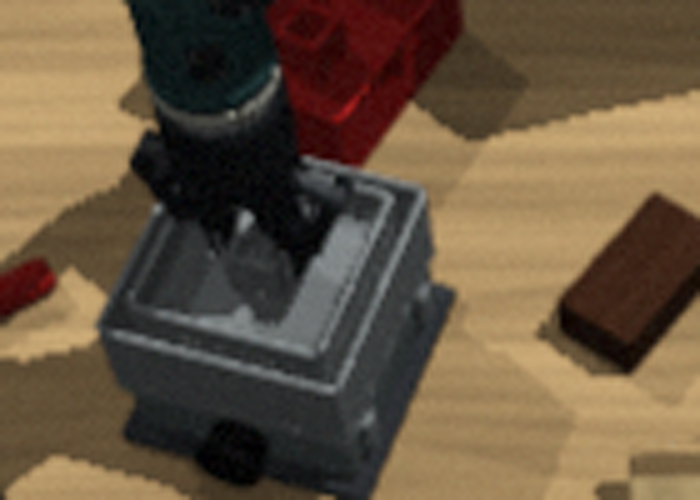

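Contact came at the expected home height, with the rod in the bore and the pin through its hole. I'll release, retreat and check.

```bash
python3 - <<'E'
from h import *
import pickle
m.grip(0.05); print(m.current_gripper_width(),np.round(m.current_force(),1))
p=np.array(m.current_ee_pos())
m.line_to(p+[0,0,.06],OL,speed=.1); 
m.line_to(np.r_[ROD,.36],OL,speed=.3); m.sleep(.2)
ci=m.camera_info("wrist"); save("wrist","fin_w"); pickle.dump(ci,open("ci_fin.pkl","wb")); save("top","fin_t"); print(m.current_t(),np.round(m.current_force(),1))
im=cv2.imread("pics/fin_w.png")[80:280,230:420]; cv2.imwrite("pics/finz.png",cv2.resize(im,None,fx=3,fy=3,interpolation=cv2.INTER_CUBIC))
E
```

```text
0.04980123139978481 [0.6 0.5 0.3]
41.7583 [-0.1  0.3  0.6]
```

View pics/finz.png

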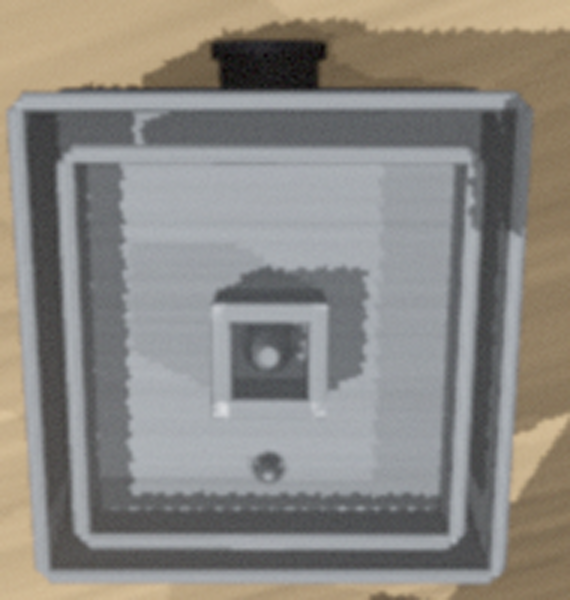

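View pics/fin_t.png

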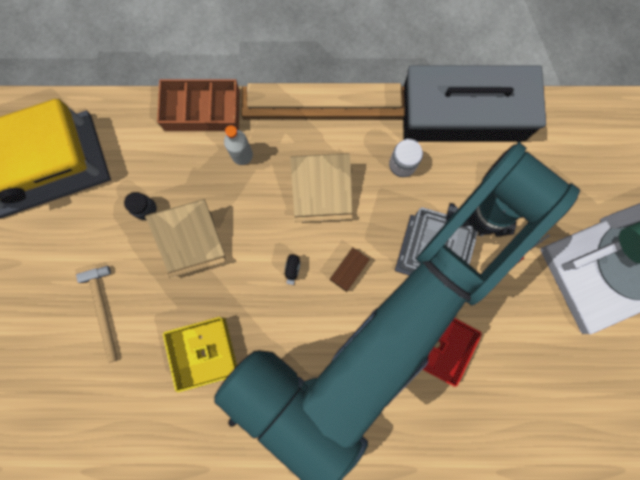

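Both pans are nested and level, with the rod tip at zoom (267,354) in the bore and the pin in its hole at (268,466). I'll do one last numeric check, then hand in.

```bash
python3 - <<'E'
from fit import *
c=pickle.load(open("ci_fin.pkl","rb")); b=np.array([.0012,.0021,.0002])
q=un([(58,148),(484,148),(461,549),(77,549),(76,163),(468,163),(452,534),(90,534),(210,303),(329,303),(326,417),(212,417),(230,321),(310,321),(308,400),(231,400)],230,80,3)
p,R,res=fit(c,model(62,35,42)[:16],q,[.45,-.31,.105],panR(YAW,0))
r=onz(c,*un([(267,354)],230,80,3)[0],.136)-b
print("small",(p-b).round(4),"tilt",np.degrees(np.arccos(R[2,2])).round(2),"yaw",np.degrees(np.arctan2(R[1,0],R[0,0])).round(2),"rod",r.round(4))
q=un([(7,95),(530,95),(498,581),(40,581)],230,80,3)
for n,z in(("big rim c",.13),): print(n,(np.mean([onz(c,*x,z) for x in q],0)-b).round(4))
m.job_done(); print(m.current_t())
E
```

```text
small [ 0.4502 -0.3135  0.1084] tilt 1.07 yaw -17.07 rod [ 0.4506 -0.3123  0.1358]
big rim c [ 0.4497 -0.3126  0.1298]
the job is handed in; nothing more can be done
the job is handed in; nothing more can be done
```

I put both pans back on the separator and handed the job in. The last clock reading before handing in was about 42 s of the 72 s allowed. `job_done` reported no verdict.

- **Big pan:** I gripped it by the hub on its rest, levelled it and lowered it in small steps. No contact force showed until the seat, at about 59 mm on the tool's height reading. The camera check after release put it 0.5 mm from the rod's axis, tilted 0.5° and at the separator's yaw. That check read 62 mm for its underside (limit 63 mm), about 2 mm above the 60 mm seat.
- **Small pan:** I lowered it the same way. Contact came at 104 mm by the tool reading, against a nominal home of 105 mm. The last camera check put it about 1.3 mm from the rod's axis, tilted 1.1° and at the right yaw, with the pin showing in its hole.
- **Disagreement:** the same check read the small pan's underside at 108.4 mm, just inside the 108.5 mm limit and about 3.4 mm above nominal. I put that down to camera scatter of a few millimetres, because the big pan also read about 2 mm high. The contact force and the pictures both say it is home.
- **Everything else:** the gripper is open and clear above the separator. In the final top view the bottle, tin, tape measure, offcut and jar show no visible movement. The arm hides the battery and screwdriver there, so I could not check those two at the end.

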